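Unlatch the charging dock and move the battery pack to its cradle

TASK

Get the battery pack out of the latched charging dock: press the dock's release button so that the T-handle pops up, turn the handle a quarter turn anticlockwise seen from above, and push the stuck cover back until it stops. Lift the pack out by its ends, stand it upright on the bare bench and let go, then take it across its narrow sides and set it right down into the open cradle. Do not drop the pack or disturb the glassware and bottles, and leave the handle turned and the cover fully open.

Things in the scene. Friction and masses are not known exactly. Their poses are not given: they have to be found in the camera images.
- dock: Charging dock fixed to the bench, grey base plate 170 (x) x 245 (y) x 12 mm; origin at the centre of its underside, x away from the robot at yaw 0, z up. On its +y side is the latch housing: 140 x 72 mm, centred at dock (-10, 84) mm, flat top 64 mm above the bench, with the button at dock (-56, 84) and the T-handle at (12, 84). On its -y side is the bay, under the sliding cover.
- bay (a point): Centre of the bay's floor, at dock (-42, -43) mm, 12 mm above the bench. The pack stands here, long side along dock y, between two walls (48 mm long, as high as the pack, 2.5 mm off its long sides), so only its ends can be gripped. Beyond each end 37 mm are free up to the cover's rails, which run along x with tops 58 mm above the bench; a 5 mm high lip lies at each end's foot.
- button_top (a point): Centre of the top of the round steel release button, 18 mm across, 8 mm proud of the housing's top, 68 mm on the robot's side of the T-handle's axis in line with its bar. It goes down 6 mm (tilting 5 degrees) against a spring: 1 N at first, then 3 to 5 N; before the end of its travel it frees the T-handle. It springs back.
- handle_top (a point): Centre of the top of the T-handle's bar: dark steel, 56 mm long, 16 wide, 14 high, along dock x at the start (x of this point's frame, which turns with it). Locked down it lies flush in a close recess, and can be neither gripped nor turned; popped up, its underside is 14 mm above the housing's top and its top 92 mm above the bench.
- handle_lift (a joint): How far the T-handle has popped up, m: 0 locked down, 0.028 up (a light spring keeps it up).
- handle_turn (a joint): Turn of the T-handle, rad: 0 locked, grows anticlockwise from above to its stop at 1.6. Friction about 0.06 N m; it stays where it is left. The turn draws a bolt out of the cover's way; the cover is free from about 1.25 on; turn it to 1.4 or more.
- cover (a joint): How far the cover has slid in dock +x, m: 0 closed, 0.066 at its end stop. Aluminium plate 64 (x) x 150 (y) mm, 6 mm thick, its top 64 mm above the bench. It sticks: after 2 to 3 mm it takes roughly 7 to 14 N to break it free, then about 2 to 3 N, and it stays where it is left.
- cover_tab (a point): Middle of the robot-side (-x) face of the cover's upright tab, for pushing or gripping; the tab is 12 mm thick (x), 50 mm wide (y) and rises to 87 mm above the bench; this point is 75 mm above the bench. It moves with the cover. The plate reaches 46 mm from this face toward the robot.
- pack: Battery pack, black block 36 (x) x 62 (y) x 42 mm high with a ribbed top, 0.18 to 0.35 kg; origin at the centre of its underside, z up. It starts in the dock's bay, underside 12 mm above the bench. There is bare bench to set it down on about 0.1 m from the cradle, toward the robot.
- cradle: Open cradle for the pack, fixed to the bench; origin at the centre of its underside. Base 64 (x) x 104 (y) mm, floor 8 mm above the bench. Two end cheeks (8 mm thick, 44 wide, inner faces 68 apart along y) rise to 60 mm above the bench, 10 mm higher than the seated pack; along its sides are only low lips (42 mm apart, 4 thick, 6 high). The pack's long side goes along y, either way round.
- sample_jar: Bystander: sample jar with black lid, 60 mm across, 68 mm high, to the right of the dock; origin at the centre of its underside.
- flask: Bystander: small conical flask, 61 mm across, 78 mm high, to the left of the dock; origin at the centre of its underside.
- brown_bottle: Bystander: brown bottle with red stopper, 70 mm across, 142 mm high, behind the dock; origin at the centre of its underside.
- cylinder: Bystander: measuring cylinder, 48 mm foot, 136 mm high, behind the dock; origin at the centre of its underside.

How it is judged:
On the way, in this order (a step that is already met when the one before it is completed fails the run):
1. the T-handle has popped up (value of joint handle_lift above 0.02 m), for 0.1 s.
2. the T-handle is turned a quarter turn (value of joint handle_turn above 1.35 rad), for 0.2 s.
3. the cover is pushed fully open, to its stop (value of joint cover above 0.061 m), for 0.2 s.
4. the pack stands upright on the bench, let go (height (world z) of pack below 0.005 m and angle between pack's own z axis and vertical below 0.1 rad and linear speed of pack below 0.03 m/s and contact force between the fingers and pack below 0.1 N), for 0.2 s.
At the end, for the whole second after the job is handed in: The pack stands upright (within 0.1 rad) on the cradle's floor between its cheeks, long side along the cradle (within 0.2 rad, either way round), centred within 8 mm, at rest; the cover is open to within 6 mm of its stop, and the T-handle is up and turned at least 1.3 rad (x of pack in the frame of cradle between -0.008 and 0.008 m and y of pack in the frame of cradle between -0.008 and 0.008 m and z of pack in the frame of cradle below 0.0115 m and angle between pack's own z axis and vertical below 0.1 rad and angle between the y axis of pack and the y axis of cradle, either way round below 0.2 rad and linear speed of pack below 0.02 m/s and value of joint cover above 0.06 m and value of joint handle_turn above 1.3 rad and value of joint handle_lift above 0.02 m); the robot touches nothing.
It fails at once if the jar, flask, brown bottle or measuring cylinder is moved more than 25 mm or tipped over (distance of any of sample_jar, flask, brown_bottle, cylinder from where it was at the start of the episode above 0.025 m or angle between any of sample_jar, flask, brown_bottle, cylinder's own z axis and vertical above 0.5 rad).
It fails at once if the pack is dropped from more than about 2 cm (contact force between the fingers and pack below 0.05 N and linear speed of pack above 0.65 m/s).
It also fails if it takes over 72 s, if anything falls off the work surface, if the arm or the gripper's body presses on something with over 40 N, if the wrist force passes 120 N, or if a joint passes its speed limit or range.

ROBOT

A 7-joint arm with a two-finger parallel gripper is mounted at the origin on a cart in front of the work surface, level with it; the furniture and walls round the work are solid. World frame = base frame: x ahead of the robot, y to its left, z up, the work surface at z = 0. Lengths are in m, angles in rad, forces in N, time in s.
With the tool pointing down it reaches from about 0.425 to 0.875 m from the base axis. Payload 8.4 kg.
Tool frame: the origin (TCP) lies at the very end of the fingers, on their centre line; the grasp point (between the pads) lies 19 mm behind it; z points along the fingers, y is the line along which they close (so a half turn about z gives the same grasp; the last joint's range is limited). The gripper opens to 85 mm and grips with 20 to 120 N. Pads are 22 mm wide; open, the fingers measure 114 mm over their backs; the gripper's body (76 mm by 85 mm) begins 54 mm behind the grasp point. The pads swing forward as they close: fully open they stand 13 mm farther back than shut.
Start: joints at [1.079, 0.333, 0.04, 1.465, -0.013, 1.343, -0.059], TCP at [0.249, -0.6, 0.231] pointing down, gripper open.
Joint ranges: [-2.58, 2.58], [-0.38, 2.09], [-1.3, 1.39], [0.25, 2.4], [-1.5, 4.64], [0.08, 2.09], [-2.65, 2.65]. Speed limits (rad/s): [2.22, 2.22, 2.79, 2.79, 3.14, 3.14, 3.14].

INTERFACE

Orientations are given as a rotation vector (axis times angle).
In Python, from workcell import arm gives the robot as it stands.
- The arm moves only by the tool send_rows, never from a script. Its argument "increments" is a list of rows, each a list of 7 numbers: the shift along the tool's x, y, z in mm, then the turn, a rotation vector about the tool's x, y, z in degrees, then the finger opening in mm, from 0 to 85.4. A call has exactly 8 rows; each row shifts and turns the commanded pose from where the row before left it, along the tool's axes as they then stand; what a row does not reach is not made up. A row lasts 1/8 s, in which the tool goes at most 62.5 mm and 10.7 degrees, less where a joint would pass 70% of its speed; a pose out of reach is approached as far as the arm can. A call with a gripper value outside its range is refused whole. The fingers move at their own pace and stop on an object; "newtons" is the grip in N (left out, the last holds). Time passes only in rows, so rows that do not move let the fingers close, or fill a call up. It gives the time, the measured TCP pose, the force, the opening and the grip force at its end, in the units of the state.
- arm.observe(): the state, without advancing time (a new reading comes with each control period).
- arm.camera(name): name is "side" or "top" or "wrist"; returns the picture (384x512x3 uint8, blue, green, red); there is no depth.
- arm.get_calibration(name): a dict with "K" (3x3 intrinsics, pixels), "R" (3x3) and "t" (3): a world point X has camera coordinates R X + t; the wrist camera has in their place "hand_eye" (4x4, takes a point from camera to tool coordinates, whose origin is the TCP and whose axes are the flange's). Camera axes: x right, y down, z forward; pixel columns grow to the right and rows downward; lengths in m; the calibration is good to about 2 mm. A picture is of the moment at which its call begins: read the wrist's pose just before it. get_calibration takes no time and is no camera call.
- arm.close_job(): hands the job in; it is judged then, once.
Trained networks look in the newest picture that a camera, given by its name, has taken for a name from the list of things; names that differ only in an ending like _2 or _b are one class to them, and where a whole thing is asked for, a point or a joint stands for the part that bears it (a point fixed in the world has none). Each returns a list of dicts, best first, with "score" (0 to 1); they miss things now and then, are a little off and sometimes report something else, mostly with a low value. They report only what shows in the picture. A call takes as long as a camera call.
- arm.boxes_of(camera, target): "box" ([centre column, centre row, width, height] in pixels, round what is visible of it).
- arm.outline_of(camera, target): "pixels" (384x512 bool, what is visible of it) and "box" ([centre column, centre row, width, height] in pixels, round what is visible of it).
- arm.tip_of(camera, target): "uv" ([column, row] in pixels: a listed point, or the origin of a listed thing).
The state is a dict: "time_s": time; "q": joint angles; "qvel": joint speeds; "joint_efforts": joint torques, N m; "eef_pos": TCP position; "eef_rot": TCP orientation; "contact_force": force on the tool from outside, world axes, zero at the start; "torque": the same for the moment, N m; "gripper_width": opening from 0.0 (shut) to 1.0 (fully open); "gripper_force": force on a finger pad.
Only numpy, scipy, OpenCV 4.12 (cv2) and the standard library are available. Lean on these libraries where they do the work, as an engineer would, in place of code of your own. Each camera call takes 0.05 s, during which the arm holds its last target. There are 200 camera calls.

## Working session

There is one attempt and no reset: what is moved stays moved. The work goes in short steps, Python scripts to look and compute and a tool call to move; the robot and the scene stay as the last step left them, time stands still between calls to the robot, and variables do not carry over. Pictures are saved under pics/ and viewed, at most 10 in all, crops included, and the job is handed in when it is done.

Besides the shell and the picture viewer there is one more tool, called after "Request:" as name([rows], argument=value, ...), one row to a line, values as JSON. send_rows: Moves the arm, as the interface text tells. Its arguments: {"type":"object","properties":{"increments":{"type":"array","items":{"type":"array","items":{"type":"number"}}},"newtons":{"type":"number"}},"required":["increments"]}

```bash
mkdir -p pics; ls
python3 - <<'E'
from workcell import arm
import cv2,numpy as np
s=arm.observe(); print(s)
for c in ("top","side"):
    im=arm.camera(c); cv2.imwrite(f"pics/{c}0.png",im)
    k=arm.get_calibration(c); print(c,k)
    for n in ["dock","bay","button_top","handle_top","cover_tab","pack","cradle","sample_jar","flask","brown_bottle","cylinder"]:
        r=arm.tip_of(c,n)[:2]; print(n,[(np.round(d["uv"],1),round(d["score"],2)) for d in r])
a=cv2.imread("pics/top0.png");b=cv2.imread("pics/side0.png")
cv2.imwrite("pics/both0.png",cv2.resize(np.vstack([a,b]),None,fx=.78,fy=.78))
E
```

```text
pics
{'time_s': 0.0, 'q': array([ 1.07880622,  0.33391972,  0.03989007,  1.466286  , -0.01342868,
        1.34329242, -0.05854656]), 'qvel': array([-8.28849321e-04,  1.09117600e-04, -1.31647480e-04, -6.93879213e-04,
        1.54076870e-04, -1.99658808e-05, -1.60200747e-03]), 'joint_efforts': array([ 1.70007064e-03, -6.58551049e+01,  1.36696212e+00, -4.05562663e+01,
        1.69686478e-02,  1.25102856e-02, -3.14557110e-05]), 'eef_pos': array([ 0.24859551, -0.60008415,  0.23040857]), 'eef_rot': array([-3.07966871e+00, -6.12592501e-01,  6.38555192e-04]), 'contact_force': array([-0.28856967,  0.22521939, -0.06033243]), 'torque': array([-0.02381938, -0.01609223,  0.00217276]), 'gripper_force': 0.0, 'gripper_width': 0.9952652527887011}
top {'K': array([[478.60485564,   0.        , 253.66522751],
       [  0.        , 478.60485564, 194.24489101],
       [  0.        ,   0.        ,   1.        ]]), 'R': array([[ 0.02345406, -0.99953955, -0.01925074],
       [-0.99137603, -0.02077047, -0.12939151],
       [ 0.12893209,  0.02211947, -0.9914067 ]]), 't': array([0.15211306, 0.64315338, 1.318170
[... 533 characters left out ...]
90.67512498, 192.113988  ],
       [  0.        ,   0.        ,   1.        ]]), 'R': array([[ 0.99961072, -0.02107712,  0.0182802 ],
       [ 0.00738519, -0.43194102, -0.90187162],
       [ 0.02690482,  0.90165554, -0.43161722]]), 't': array([-0.6480628 ,  0.11335109,  0.82256158])}
dock [(array([211.4, 200.7]), 0.57)]
bay [(array([194.6, 199.3]), 0.7)]
button_top [(array([203.1, 163.7]), 0.38)]
handle_top [(array([224. , 163.3]), 0.59), (array([287.8, 195.5]), 0.46)]
cover_tab [(array([195.2, 174.6]), 0.75)]
pack []
cradle [(array([216.9, 291.3]), 0.88)]
sample_jar [(array([205.7, 234.5]), 0.88)]
flask []
brown_bottle [(array([288.4, 197.4]), 0.87)]
cylinder [(array([295.3, 217.3]), 0.81)]
```

View pics/both0.png

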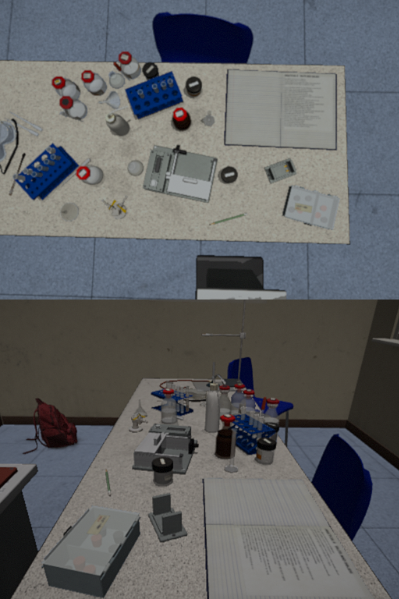

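```bash
cat > h.py <<'E'
from workcell import arm
import numpy as np, cv2
from scipy.spatial.transform import Rotation as Ro
def cam(c,s=None):
    k=arm.get_calibration(c)
    if "R" in k: return k["K"],k["R"],k["t"]
    T=k["hand_eye"]; B=np.eye(4); B[:3,:3]=Ro.from_rotvec(s["eef_rot"]).as_matrix(); B[:3,3]=s["eef_pos"]
    M=np.linalg.inv(B@T); return k["K"],M[:3,:3],M[:3,3]
def onz(cm,uv,z):
    K,R,t=cm; d=R.T@np.linalg.inv(K)@np.array([uv[0],uv[1],1.]); o=-R.T@t
    return o+d*(z-o[2])/d[2]
def proj(cm,X):
    K,R,t=cm; p=(np.atleast_2d(X)@R.T+t)@K.T; return p[:,:2]/p[:,2:]
def state():
    s=arm.observe(); R=Ro.from_rotvec(s["eef_rot"]).as_matrix()
    return s,R
def rel(target,yaw,s=None):
    """shift in tool frame mm + yaw turn (tool z) deg to reach TCP target, tool down with tool x at world angle yaw(deg)"""
    s,R=state(); d=R.T@(np.array(target)-s["eef_pos"])*1000
    Rt=Ro.from_euler("z",yaw,degrees=True).as_matrix()@np.diag([1,-1,-1.])
    rv=Ro.from_matrix(R.T@Rt).as_rotvec(degrees=True)
    print("t",s["time_s"],"pos",np.round(s["eef_pos"],4),"shift mm",np.round(d,1),"turn deg",np.round(rv,1),"F",np.round(s["contact_force"],1),"g",round(s["gripper_width"]*85.4,1),round(s["gripper_force"],1))
E
python3 - <<'E'
from h import *
t=cam("top");s=cam("side")
for n,uv,us,z in [("dock",(231.9,223.4),(211.4,200.7),0),("bay",(243.7,236.3),(194.6,199.3),.012),("button",(198.5,233),(203.1,163.7),.072),("handle",(204.5,210.6),(224,163.3),.064),("tab",(241.4,234.3),(195.2,174.6),.075),("cradle",(360.9,220.3),(216.9,291.3),0),("jar",(294.6,224.4),(205.7,234.5),0),("bottle",(234.6,158.1),(288.4,197.4),0),("cyl",(267.6,152.3),(295.3,217.3),0),("flask",(172.1,216.6),(172,216),0)]:
    print(n,np.round(onz(t,uv,z),4),np.round(onz(s,us,z),4))
st,R=state();print(R.round(3)); print(arm.get_calibration("wrist"))
E
```

```text
dock [0.5582 0.2288 0.    ] [0.5539 0.2192 0.    ]
bay [0.521  0.1929 0.012 ] [0.5117 0.2029 0.012 ]
button [0.5248 0.3155 0.072 ] [0.5273 0.3027 0.072 ]
handle [0.588  0.3022 0.064 ] [0.5839 0.3276 0.064 ]
tab [0.5238 0.1968 0.075 ] [0.5143 0.2185 0.075 ]
cradle [ 0.5755 -0.1457  0.    ] [ 0.5875 -0.144  -0.    ]
jar [0.5594 0.0463 0.    ] [0.552  0.0502 0.    ]
bottle [0.7522 0.2264 0.    ] [0.7612 0.2422 0.    ]
cyl [0.7716 0.1289 0.    ] [0.7658 0.1319 0.    ]
flask [0.5743 0.4046 0.    ] [0.4631 0.1349 0.    ]
[[ 0.924  0.383 -0.   ]
 [ 0.383 -0.924  0.   ]
 [ 0.    -0.    -1.   ]]
{'K': array([[265.32644623,   0.        , 254.84784535],
       [  0.        , 265.32644623, 190.49487509],
       [  0.        ,   0.        ,   1.        ]]), 'hand_eye': array([[ 1.52603444e-05, -9.65182179e-01, -2.61578593e-01,
         6.54570136e-02],
       [ 9.99999967e-01, -5.22656248e-05,  2.51191020e-04,
        -5.93066910e-04],
       [-2.56116665e-04, -2.61578588e-01,  9.65182147e-01,
        -1.43093869e-01],
       [ 0.00000000e+00,  0.00000000e+00,  0.00000000e+00,
         1.00000000e+00]])}
```

The top picture shows the dock at about (178,172) of the composite, yawed a little, the jar right of it at (228,174) and the cradle at (280,170). The side view agrees. I go over the cradle towards the dock and use the wrist camera.

Request:
send_rows([
  [48,-31,-3,0,0,0,85],
  [48,-31,-3,0,0,0,85],
  [48,-31,-3,0,0,0,85],
  [48,-31,-3,0,0,0,85],
  [48,-31,-3,0,0,0,85],
  [48,-31,-3,0,0,0,85],
  [48,-31,-3,0,0,0,85],
  [48,-31,-3,0,0,0,85],
])

```text
time_s: 2.2
eef_pos: [0.5094, -0.2228, 0.2557]
eef_rot: [3.081, 0.612, 0.001]
contact_force: [1.2, -0.6, 0.5]
gripper_width: 0.994
gripper_force: 0.0
```

Run:
```python
from h import *
rel((0.58,0.22,0.26),0)
s=arm.observe(); im=arm.camera("wrist"); cv2.imwrite("pics/w1.png",im); print(im.shape)
c=cam("wrist",s)
for n,z in [("cradle",0),("sample_jar",0)]:
    print(n,[(np.round(d["uv"],1),round(d["score"],2),np.round(onz(c,d["uv"],z),4)) for d in arm.tip_of("wrist",n)[:2]])
for n in ["cradle"]:
    r=arm.outline_of("wrist",n)[0]; ys,xs=np.nonzero(r["pixels"]); 
    print(cv2.minAreaRect(np.c_[xs,ys].astype(np.float32)))
```

```text
t 2.2 pos [ 0.5094 -0.2228  0.2557] shift mm [ 234.6 -382.2   -4.4] turn deg [ 0.  -0.  22.5] F [ 1.2 -0.6  0.5] g 84.9 0.0
(384, 512, 3)
cradle [(array([85.9, 52. ]), 0.74, array([0.5627, 0.049 , 0.    ])), (array([221.,  94.]), 0.68, array([ 0.5826, -0.1402,  0.    ]))]
sample_jar [(array([84.1, 53.1]), 0.72, array([0.5604, 0.0509, 0.    ]))]
((216.85256958007812, 94.25628662109375), (78.20181274414062, 48.5101203918457), 1.023030161857605)
```

Request:
send_rows([
  [29,-48,0,0,0,0,85],
  [29,-48,0,0,0,0,85],
  [29,-48,0,0,0,0,85],
  [29,-48,0,0,0,0,85],
  [29,-48,0,0,0,0,85],
  [29,-48,0,0,0,0,85],
  [29,-46,0,0,0,0,85],
  [29,-46,0,0,0,0,85],
])

```text
time_s: 3.4
eef_pos: [0.5784, 0.2149, 0.2553]
eef_rot: [3.081, 0.608, 0.0]
contact_force: [0.7, 0.1, 0.6]
gripper_width: 0.994
gripper_force: 0.0
```

Run:
```python
from h import *
s=arm.observe(); im=arm.camera("wrist"); cv2.imwrite("pics/w2.png",im)
rel((0.58,0.22,0.26),0)
c=cam("wrist",s)
for n,z in [("dock",0),("button_top",.072),("handle_top",.064),("cover_tab",.075),("bay",.012),("flask",0),("brown_bottle",0),("cylinder",0),("sample_jar",0)]:
    print(n,[(np.round(d["uv"],1),round(d["score"],2),np.round(onz(c,d["uv"],z),4)) for d in arm.tip_of("wrist",n)[:2]])
```

```text
t 3.45 pos [0.5769 0.2236 0.2549] shift mm [ 1.4  4.4 -5.1] turn deg [-0.2 -0.  22.8] F [-4.7  4.5 -0.9] g 84.9 0.0
dock [(array([242. , 166.4]), 0.81, array([0.5667, 0.2314, 0.    ]))]
button_top [(array([156.7, 181.2]), 0.56, array([0.5213, 0.3256, 0.072 ]))]
handle_top [(array([190.4, 140.2]), 0.87, array([0.5845, 0.3042, 0.064 ]))]
cover_tab [(array([253. , 215.8]), 0.63, array([0.5254, 0.1961, 0.075 ]))]
bay [(array([249.7, 206.3]), 0.63, array([0.5158, 0.198 , 0.012 ]))]
flask [(array([138., 113.]), 0.58, array([0.5821, 0.3986, 0.    ]))]
brown_bottle [(array([295.1,  37.8]), 0.75, array([0.7566, 0.2297, 0.    ]))]
cylinder [(array([361.7,  59.6]), 0.64, array([0.7669, 0.1339, 0.    ]))]
sample_jar [(array([343.1, 212. ]), 0.82, array([0.5595, 0.0555, 0.    ]))]
```

View pics/w2.png

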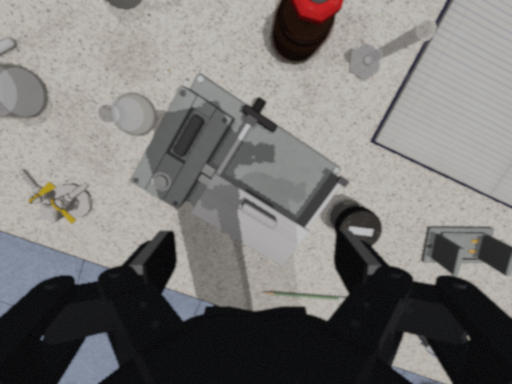

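The wrist picture shows the dock with button at (160,182), handle bar at (187,132), tab at (258,212), cover plate below it, and the flask near the housing at (130,113). The dock yaw is about -18.6 deg. The arm was still settling, so I turn to the dock's yaw, close the fingers and measure again.

Request:
send_rows([
  [0,0,5,0,0,10,0],
  [0,0,5,0,0,10,0],
  [0,0,5,0,0,10.5,0],
  [0,0,5,0,0,10.5,0],
  [0,0,0,0,0,0,0],
  [0,0,0,0,0,0,0],
  [0,0,0,0,0,0,0],
  [0,0,0,0,0,0,0],
])

```text
time_s: 4.9
eef_pos: [0.5776, 0.2154, 0.2355]
eef_rot: [-3.101, 0.503, -0.0]
contact_force: [0.1, -0.5, -0.2]
gripper_width: 0.002
gripper_force: 0.0
```

Run:
```python
from h import *
s=arm.observe(); im=arm.camera("wrist"); cv2.imwrite("pics/w3.png",im)
rel((0.58,0.22,0.26),-18.6)
c=cam("wrist",s)
for n,z in [("dock",0),("button_top",.072),("handle_top",.064),("cover_tab",.075),("bay",.012)]:
    print(n,[(np.round(d["uv"],1),round(d["score"],2),np.round(onz(c,d["uv"],z),4)) for d in arm.tip_of("wrist",n)[:2]])
# hypothesised overlay
h=onz(c,arm.tip_of("wrist","handle_top")[0]["uv"],.064)
a=np.radians(-18.6); R=np.array([[np.cos(a),-np.sin(a)],[np.sin(a),np.cos(a)]])
o=h[:2]-R@[.012,.084]; print("origin",o)
def W(x,y,z): return np.r_[o+R@[x/1e3,y/1e3],z/1e3]
def poly(p): cv2.polylines(im,[np.round(proj(c,np.array([W(*q) for q in p]))*16).astype(int)],True,(0,255,0),1,cv2.LINE_AA,4)
poly([(-85,-122.5,12),(85,-122.5,12),(85,122.5,12),(-85,122.5,12)])
poly([(-80,48,64),(60,48,64),(60,120,64),(-80,120,64)])
poly([(-16,76,64),(40,76,64),(40,92,64),(-16,92,64)])
poly([(-65,84,72),(-56,93,72),(-47,84,72),(-56,75,72)])
cv2.imwrite("pics/w3o.png",cv2.resize(im[40:300,100:400],None,fx=2.3,fy=2.3,interpolation=2))
```

```text
t 4.95 pos [0.5776 0.2154 0.2355] shift mm [  0.9  -5.1 -24.5] turn deg [-0.  -0.   0.2] F [-0.1 -0.6  0.4] g -0.1 0.0
dock [(array([248.7, 178. ]), 0.7, array([0.563 , 0.2297, 0.    ]))]
button_top [(array([187.4, 247.2]), 0.69, array([0.517 , 0.3259, 0.072 ]))]
handle_top [(array([182.7, 192.6]), 0.63, array([0.5842, 0.3068, 0.064 ]))]
cover_tab [(array([284.8, 209.4]), 0.63, array([0.5276, 0.1939, 0.075 ])), (array([370. , 144.3]), 0.19, array([0.5717, 0.0799, 0.075 ]))]
bay [(array([280.2, 204.1]), 0.59, array([0.5143, 0.1977, 0.012 ]))]
origin [0.54605691 0.23098558]
```

View pics/w3o.png

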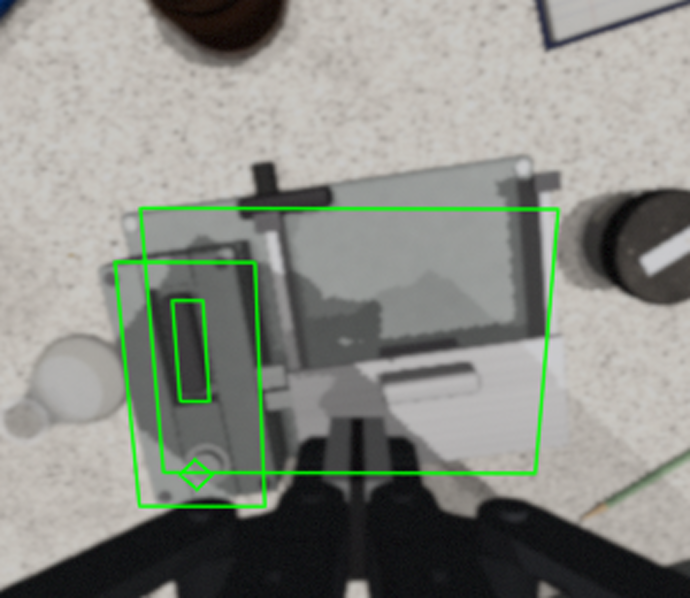

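The overlay (green) is rotated about 8 deg from the dock. I read plate corners at crop (530,158) and (128,213), button at (208,462), and housing corners at (102,268) and (246,240), then fit the dock pose to them.

Run:
```python
from h import *
from scipy.optimize import least_squares
s=arm.observe(); c=cam("wrist",s); im=cv2.imread("pics/w3.png")
P=np.array([(85,-122.5,12),(85,122.5,12),(-56,84,72),(60,120,64),(60,48,64),(12,84,64)])/1e3
U=np.array([(530,158),(128,213),(208,462),(102,268),(246,240),(187,347)])/2.3+[100,40]
def W(p,X): 
    X=np.atleast_2d(X); a=p[2]; return np.c_[p[0]+np.cos(a)*X[:,0]-np.sin(a)*X[:,1],p[1]+np.sin(a)*X[:,0]+np.cos(a)*X[:,1],X[:,2]]
r=least_squares(lambda p:(proj(c,W(p,P))-U).ravel(),[.55,.225,-.2],loss="soft_l1"); p=r.x
print(p,np.degrees(p[2])); print((proj(c,W(p,P))-U).round(1))
for n,X in [("button",(-56,84,72)),("handle",(12,84,64)),("tab",(-28,-43,75)),("bay",(-42,-43,12))]: print(n,W(p,np.array(X)/1e3).round(4))
def poly(q): cv2.polylines(im,[np.round(proj(c,W(p,np.array(q)/1e3))*16).astype(int)],True,(0,255,0),1,cv2.LINE_AA,4)
poly([(-85,-122.5,12),(85,-122.5,12),(85,122.5,12),(-85,122.5,12)])
poly([(-80,48,64),(60,48,64),(60,120,64),(-80,120,64)])
poly([(-16,76,64),(40,76,64),(40,92,64),(-16,92,64)])
poly([(-65,84,72),(-56,93,72),(-47,84,72),(-56,75,72)])
poly([(-28,-68,87),(-16,-68,87),(-16,-18,87),(-28,-18,87)])
cv2.imwrite("pics/w3p.png",cv2.resize(im[90:280,110:360],None,fx=3,fy=3,interpolation=2))
```

```text
[ 0.55860452  0.22653816 -0.19806752] -11.34843273845465
[[ 5.  -0.2]
 [-2.  -0.5]
 [ 0.4  2.8]
 [-0.1 -1.2]
 [-2.8  3.4]
 [ 0.7 -0.4]]
button [[0.5202 0.3199 0.072 ]]
handle [[0.5869 0.3065 0.064 ]]
tab [[0.5227 0.1899 0.075 ]]
bay [[0.509  0.1926 0.012 ]]
```

View pics/w3p.png

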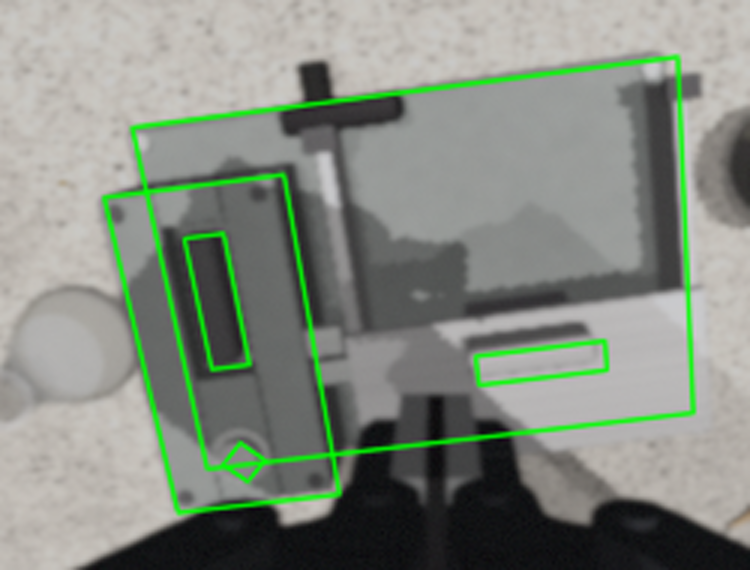

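Fit is good to a few mm (dock yaw -11.3 deg, button seen about 3 mm farther back than drawn). I go above the button.

Request:
send_rows([
  [0,0,0,0,0,-7,0],
  [-18.5,-23,34,0,0,0,0],
  [-18.5,-23,34,0,0,0,0],
  [-18.5,-23,34,0,0,0,0],
  [-18.5,-23,34,0,0,0,0],
  [0,0,0,0,0,0,0],
  [0,0,0,0,0,0,0],
  [0,0,0,0,0,0,0],
])

```text
time_s: 6.25
eef_pos: [0.5248, 0.3197, 0.1005]
eef_rot: [-3.125, 0.317, -0.003]
contact_force: [-0.3, 0.4, -0.1]
gripper_width: 0.002
gripper_force: 0.0
```

Run:
```python
from h import *
rel((0.523,0.3195,0.065),-11.3)
s=arm.observe(); print(s["q"].round(2)); im=arm.camera("wrist"); cv2.imwrite("pics/w4.png",im); c=cam("wrist",s)
for n,z in [("button_top",.072),("handle_top",.064)]:
    print(n,[(np.round(d["uv"],1),round(d["score"],2),np.round(onz(c,d["uv"],z),4)) for d in arm.tip_of("wrist",n)[:2]])
```

```text
t 6.25 pos [0.5248 0.3197 0.1005] shift mm [-1.8  0.5 35.5] turn deg [-0.  -0.1 -0.3] F [-0.3  0.4 -0.1] g 0.2 0.0
[-0.2   0.41 -0.52  1.69  0.23  1.1  -2.56]
button_top [(array([252.5, 221.7]), 0.59, array([0.5216, 0.3221, 0.072 ]))]
handle_top [(array([252. , 121.6]), 0.59, array([0.5873, 0.3089, 0.064 ])), (array([156.1, 153.9]), 0.43, array([0.5796, 0.3768, 0.064 ]))]
```

Request:
send_rows([
  [-3.5,-2,12,0,0,0,0],
  [0,0,12,0,0,0,0],
  [0,0,4,0,0,0,0],
  [0,0,3,0,0,0,0],
  [0,0,2.5,0,0,0,0],
  [0,0,2,0,0,0,0],
  [0,0,0,0,0,0,0],
  [0,0,0,0,0,0,0],
])

```text
time_s: 7.4
eef_pos: [0.5213, 0.323, 0.0656]
eef_rot: [-3.125, 0.316, -0.003]
contact_force: [-1.3, -4.9, 14.8]
gripper_width: -0.0
gripper_force: 6.8
```

Run:
```python
from h import *
rel((0.5216,0.3221,0.065),-11.3)
s=arm.observe(); im=arm.camera("wrist"); cv2.imwrite("pics/w5.png",im[80:300,130:400]); c=cam("wrist",s)
for n,z in [("handle_top",.092)]:
    print(n,[(np.round(d["uv"],1),round(d["score"],2),np.round(onz(c,d["uv"],z),4),np.round(onz(c,d["uv"],.064),4)) for d in arm.tip_of("wrist",n)[:2]])
```

```text
t 7.4 pos [0.5213 0.323  0.0656] shift mm [0.5 0.8 0.6] turn deg [-0.  -0.1 -0.2] F [-1.3 -4.9 14.8] g -0.0 6.8
handle_top [(array([256.1, 112.3]), 0.63, array([0.5876, 0.3091, 0.092 ]), array([0.5883, 0.3088, 0.064 ]))]
```

View pics/w5.png

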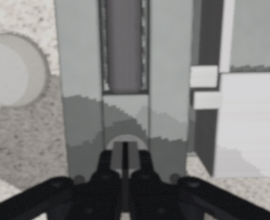

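The button is bottomed (15 N). In the crop the bar appears about 38 px wide at (125,50), consistent with it having popped up (36 px expected, 29 if down). I lift and go above the handle, open to 40 mm.

Request:
send_rows([
  [0,0,-30,0,0,0,40],
  [0,0,-35,0,0,0,40],
  [22,0,0,0,0,0,40],
  [23,0,0,0,0,0,40],
  [23,0.5,0,0,0,0,40],
  [0,0,0,0,0,0,40],
  [0,0,0,0,0,0,40],
  [0,0,0,0,0,0,40],
])

```text
time_s: 8.5
eef_pos: [0.5859, 0.3097, 0.1289]
eef_rot: [-3.126, 0.313, 0.001]
contact_force: [0.3, -0.6, -0.5]
gripper_width: 0.467
gripper_force: 0.0
```

Run:
```python
from h import *
rel((0.5875,0.309,0.08),-11.3)
s=arm.observe(); im=arm.camera("wrist"); cv2.imwrite("pics/w6.png",im[80:384,130:400]); c=cam("wrist",s)
for n,z in [("handle_top",.092)]:
    print(n,[(np.round(d["uv"],1),round(d["score"],2),np.round(onz(c,d["uv"],z),4),np.round(onz(c,d["uv"],.064),4)) for d in arm.tip_of("wrist",n)[:2]])
    r=arm.outline_of("wrist",n)[0]; ys,xs=np.nonzero(r["pixels"]); print(cv2.minAreaRect(np.c_[xs,ys].astype(np.float32)))
arm.camera("side"); d=arm.tip_of("side","handle_top"); print([(np.round(e["uv"],1),e["score"]) for e in d[:2]], proj(cam("side"),[[.5875,.309,.092],[.5875,.309,.064]]).round(1))
```

```text
t 8.5 pos [0.5859 0.3097 0.1289] shift mm [ 1.7  0.4 48.9] turn deg [-0.   0.  -0.1] F [ 0.3 -0.6 -0.5] g 39.9 0.0
handle_top [(array([257.3, 214.1]), 0.89, array([0.5844, 0.3083, 0.092 ]), array([0.5743, 0.3101, 0.064 ]))]
((253.7497100830078, 205.9910888671875), (74.41683959960938, 21.771833419799805), 87.95458984375)
[(array([227.5, 152.4]), 0.56), (array([211.5, 201.5]), 0.21)] [[225.  156.3]
 [225.  165.8]]
```

View pics/w6.png

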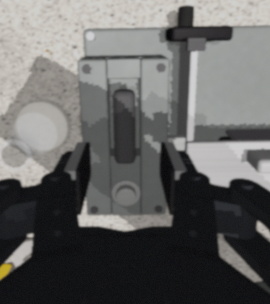

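Fingers straddle the popped-up bar (centre about crop (124,125)); side view agrees with the raised height. Descend and grip.

Request:
send_rows([
  [0,1,25,0,0,0,40],
  [0,0,25,0,0,0,40],
  [0,0,0,0,0,0,40],
  [0,0,0,0,0,0,0],
  [0,0,0,0,0,0,0],
  [0,0,0,0,0,0,0],
  [0,0,0,0,0,0,0],
  [0,0,0,0,0,0,0],
], newtons=25)

```text
time_s: 9.75
eef_pos: [0.5873, 0.3096, 0.0803]
eef_rot: [-3.123, 0.313, -0.003]
contact_force: [1.9, 5.5, 0.7]
gripper_width: 0.174
gripper_force: 30.4
```

Request:
send_rows([
  [0,0,0,0,0,-10.5,0],
  [0,0,0,0,0,-10.5,0],
  [0,0,0,0,0,-10.5,0],
  [0,0,0,0,0,-10.5,0],
  [0,0,0,0,0,-10.5,0],
  [0,0,0,0,0,-10.5,0],
  [0,0,0,0,0,-10.5,0],
  [0,0,0,0,0,-10.5,0],
])

```text
time_s: 10.75
eef_pos: [0.5887, 0.3079, 0.0803]
eef_rot: [2.528, 1.863, 0.006]
contact_force: [4.8, 1.5, 0.1]
gripper_width: 0.178
gripper_force: 30.2
```

Request:
send_rows([
  [0,0,0,0,0,-4,0],
  [0,0,0,0,0,0,0],
  [0,0,0,0,0,0,0],
  [0,0,0,0,0,0,0],
  [0,0,0,0,0,0,40],
  [0,0,0,0,0,0,40],
  [0,0,0,0,0,0,40],
  [0,0,0,0,0,0,40],
])

```text
time_s: 11.75
eef_pos: [0.5865, 0.3079, 0.0788]
eef_rot: [-2.467, -1.945, 0.001]
contact_force: [-0.5, -0.4, 0.9]
gripper_width: 0.466
gripper_force: 0.0
```

Run:
```python
from h import *
rel((0.5873,0.3096,0.14),78)
s=arm.observe(); print(s["q"].round(2)); im=arm.camera("wrist"); c=cam("wrist",s); cv2.imwrite("pics/w7.png",im)
for n,z in [("cover_tab",.075)]:
    print(n,[(np.round(d["uv"],1),round(d["score"],2),np.round(onz(c,d["uv"],z),4)) for d in arm.tip_of("wrist",n)[:2]])
```

```text
t 11.75 pos [0.5865 0.3079 0.0788] shift mm [  1.8   0.4 -61.2] turn deg [-0.   0.  -1.5] F [-0.5 -0.4  0.9] g 39.8 0.0
[ 0.01  0.6  -0.78  1.57  0.44  1.16 -1.09]
cover_tab []
```

Request:
send_rows([
  [0,0,-25,0,0,0,40],
  [0,0,-40,0,0,0,20],
  [0,0,0,0,0,10.5,0],
  [0,0,0,0,0,10.5,0],
  [0,0,0,0,0,10.5,0],
  [0,0,0,0,0,10.5,0],
  [0,0,0,0,0,10.5,0],
  [0,0,0,0,0,10.5,0],
])

```text
time_s: 12.85
eef_pos: [0.5865, 0.3081, 0.1438]
eef_rot: [-3.121, -0.36, 0.0]
contact_force: [-0.4, 0.5, -0.3]
gripper_width: 0.001
gripper_force: 0.0
```

Request:
send_rows([
  [0,0,0,0,0,10.5,0],
  [0,0,0,0,0,10.5,0],
  [0,0,0,0,0,4,0],
  [-19,31,0,0,0,0,0],
  [-19,31,0,0,0,0,0],
  [-19,32,0,0,0,0,0],
  [-19,32,0,0,0,0,0],
  [0,0,0,0,0,0,0],
])

```text
time_s: 13.85
eef_pos: [0.486, 0.1975, 0.1439]
eef_rot: [3.124, -0.317, 0.0]
contact_force: [0.6, 0.2, -0.6]
gripper_width: -0.004
gripper_force: 0.0
```

Run:
```python
from h import *
rel((0.4873,0.1994,0.071),-11.3)
s=arm.observe(); im=arm.camera("wrist"); c=cam("wrist",s); cv2.imwrite("pics/w8.png",im)
for n,z in [("cover_tab",.075),("button_top",.072),("handle_top",.092)]:
    print(n,[(np.round(d["uv"],1),round(d["score"],2),np.round(onz(c,d["uv"],z),4)) for d in arm.tip_of("wrist",n)[:2]])
r=arm.outline_of("wrist","handle_top"); 
for q in r[:1]:
    ys,xs=np.nonzero(q["pixels"]); print(cv2.minAreaRect(np.c_[xs,ys].astype(np.float32)))
```

```text
t 13.85 pos [0.486  0.1975 0.1439] shift mm [ 0.9 -2.2 72.9] turn deg [ 0.1 -0.  -0.3] F [ 0.6  0.2 -0.6] g -0.3 0.0
cover_tab [(array([249.3, 148.7]), 0.63, array([0.5282, 0.1934, 0.075 ]))]
button_top [(array([ 96.7, 186.5]), 0.81, array([0.5228, 0.3247, 0.072 ]))]
handle_top [(array([70.2, 99.3]), 0.95, array([0.5884, 0.3077, 0.092 ]))]
((71.516845703125, 100.42696380615234), (85.49243927001953, 23.636838912963867), 1.6846843957901)
```

View pics/w8.png

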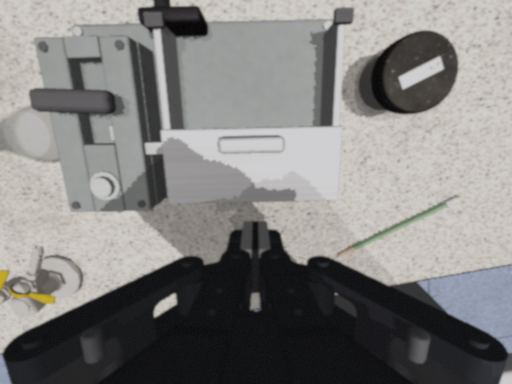

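The handle now lies across the housing at (71,100), the cover's tab is at (251,144) straight ahead of the closed fingers. Descend and push.

Request:
send_rows([
  [0,-2,30,0,0,0,0],
  [0,0,30,0,0,0,0],
  [0,0,12.5,0,0,0,0],
  [0,0,0,0,0,0,0],
  [10,0,0,0,0,0,0],
  [10,0,0,0,0,0,0],
  [5,0,0,0,0,0,0],
  [0,0,0,0,0,0,0],
])

```text
time_s: 15.1
eef_pos: [0.5125, 0.1965, 0.0715]
eef_rot: [-3.125, 0.316, -0.0]
contact_force: [-0.6, 1.3, 0.4]
gripper_width: -0.0
gripper_force: 0.0
```

Request:
send_rows([
  [4,0,0,0,0,0,0],
  [4,0,0,0,0,0,0],
  [4,0,0,0,0,0,0],
  [6,0,0,0,0,0,0],
  [6,0,0,0,0,0,0],
  [6,0,0,0,0,0,0],
  [6,0,0,0,0,0,0],
  [6,0,0,0,0,0,0],
])

```text
time_s: 16.1
eef_pos: [0.5535, 0.1883, 0.0713]
eef_rot: [-3.126, 0.315, 0.0]
contact_force: [-2.4, 2.8, 0.1]
gripper_width: -0.004
gripper_force: 1.2
```

Request:
send_rows([
  [5,0,0,0,0,0,0],
  [5,0,0,0,0,0,0],
  [4,0,0,0,0,0,0],
  [4,0,0,0,0,0,0],
  [3,0,0,0,0,0,0],
  [2,0,0,0,0,0,0],
  [2,0,0,0,0,0,0],
  [2,0,0,0,0,0,0],
])

```text
time_s: 17.1
eef_pos: [0.5796, 0.1829, 0.0713]
eef_rot: [-3.126, 0.314, 0.0]
contact_force: [-1.6, 1.4, -0.5]
gripper_width: 0.004
gripper_force: 1.1
```

Run:
```python
from h import *
rel((0.5236+.066*.9806,0.192-.066*.196,0.071),-11.3)
```

```text
t 17.1 pos [0.5796 0.1829 0.0713] shift mm [9.3 2.  0.3] turn deg [-0.   0.  -0.2] F [-1.6  1.4 -0.5] g 0.3 1.1
```

Request:
send_rows([
  [2,0,0,0,0,0,0],
  [2,0,0,0,0,0,0],
  [2,0,0,0,0,0,0],
  [1.5,0,0,0,0,0,0],
  [1.5,0,0,0,0,0,0],
  [1,0,0,0,0,0,0],
  [0,0,0,0,0,0,0],
  [0,0,0,0,0,0,0],
])

```text
time_s: 18.1
eef_pos: [0.5815, 0.1826, 0.071]
eef_rot: [3.123, -0.309, -0.022]
contact_force: [-37.4, 0.1, 25.4]
gripper_width: 0.003
gripper_force: 18.5
```

Cover is at its stop (37 N). Back off, rise, open and look at the pack.

Request:
send_rows([
  [-5,0,0,0,0,0,0],
  [-15,0,-10,0,0,0,0],
  [-15,1,-40,0,0,0,40],
  [-15,1,-40,0,0,0,85],
  [0,0,0,0,0,0,85],
  [0,0,0,0,0,0,85],
  [0,0,0,0,0,0,85],
  [0,0,0,0,0,0,85],
])

```text
time_s: 19.1
eef_pos: [0.5398, 0.1886, 0.1604]
eef_rot: [3.125, -0.315, -0.002]
contact_force: [-0.6, 0.2, -0.1]
gripper_width: 0.999
gripper_force: 0.0
```

Run:
```python
from h import *
rel((0.5099,0.1949,0.018),-11.3)
s=arm.observe(); im=arm.camera("wrist"); c=cam("wrist",s); cv2.imwrite("pics/w9.png",im)
for n,z in [("cover_tab",.075),("pack",.012),("bay",.012)]:
    print(n,[(np.round(d["uv"],1),round(d["score"],2),np.round(onz(c,d["uv"],z),4)) for d in arm.tip_of("wrist",n)[:2]])
r=arm.outline_of("wrist","pack"); 
for q in r[:1]:
    ys,xs=np.nonzero(q["pixels"]); m=cv2.minAreaRect(np.c_[xs,ys].astype(np.float32)); print(m,onz(c,m[0],.054)); print(np.array([onz(c,p,.054)[:2] for p in cv2.boxPoints(m)]).round(4))
```

```text
t 19.1 pos [0.5398 0.1886 0.1604] shift mm [-30.3  -0.3 142.5] turn deg [ 0.   0.1 -0.2] F [-0.6  0.2 -0.1] g 85.3 0.0
cover_tab [(array([251.6, 135.2]), 0.73, array([0.5909, 0.181 , 0.075 ]))]
pack [(array([254.4, 201.1]), 0.97, array([0.5138, 0.1944, 0.012 ]))]
bay [(array([255.2, 201.7]), 0.31, array([0.5129, 0.1936, 0.012 ]))]
((253.5, 209.5), (41.0, 61.0), 90.0) [0.51842504 0.19433101 0.054     ]
[[0.545  0.2192]
 [0.5331 0.161 ]
 [0.4907 0.1684]
 [0.5031 0.2291]]
```

View pics/w9.png

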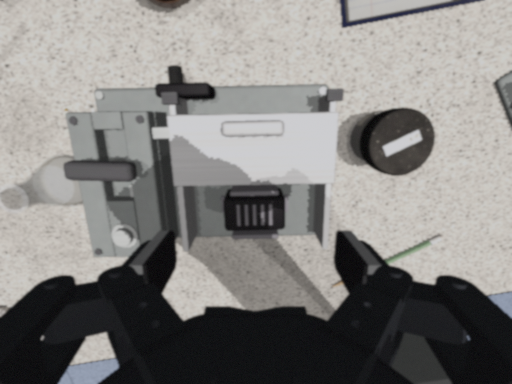

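The pack's ribbed top is at (254,212), the cover is back (edge at row 184), the bay ends are free for the fingers. Descend over its ends and grip.

Request:
send_rows([
  [-27,-0.5,20,0,0,0,85],
  [0,0,35,0,0,0,85],
  [0,0,35,0,0,0,85],
  [0,0,25,0,0,0,85],
  [0,0,15,0,0,0,85],
  [0,0,12,0,0,0,85],
  [0,0,0,0,0,0,85],
  [0,0,0,0,0,0,85],
], newtons=45)

```text
time_s: 20.35
eef_pos: [0.5142, 0.1951, 0.0201]
eef_rot: [-3.125, 0.314, -0.002]
contact_force: [0.4, 1.0, 0.1]
gripper_width: 0.994
gripper_force: 0.0
```

Request:
send_rows([
  [0,0,0,0,0,0,40],
  [0,0,0,0,0,0,40],
  [0,0,0,0,0,0,40],
  [0,0,0,0,0,0,40],
  [0,0,0,0,0,0,40],
  [0,0,0,0,0,0,40],
  [0,0,-5,0,0,0,40],
  [0,0,-10,0,0,0,40],
])

```text
time_s: 21.35
eef_pos: [0.5131, 0.1946, 0.0343]
eef_rot: [3.125, -0.315, -0.002]
contact_force: [0.6, 0.8, -3.0]
gripper_width: 0.719
gripper_force: 49.6
```

Request:
send_rows([
  [0,0,-30,0,0,0,40],
  [0,0,-45,0,0,0,40],
  [0,0,-45,0,0,0,40],
  [6,30,-5,0,0,0,40],
  [6,45,0,0,0,0,40],
  [6,50,0,0,0,0,40],
  [6,50,0,0,0,0,40],
  [6,45,0,0,0,0,40],
])

```text
time_s: 22.35
eef_pos: [0.4987, -0.0285, 0.1599]
eef_rot: [3.126, -0.315, 0.001]
contact_force: [1.1, 0.1, -3.6]
gripper_width: 0.725
gripper_force: 50.0
```

Request:
send_rows([
  [5,40,0,0,0,0,40],
  [3,25,0,0,0,0,40],
  [0,0,0,0,0,0,40],
  [0,0,0,0,0,0,40],
  [0,0,0,0,0,0,40],
  [0,0,0,0,0,0,40],
  [0,0,0,0,0,0,40],
  [0,0,0,0,0,0,40],
])

```text
time_s: 23.35
eef_pos: [0.4941, -0.0919, 0.1593]
eef_rot: [-3.126, 0.314, 0.0]
contact_force: [-0.8, 0.4, -3.0]
gripper_width: 0.72
gripper_force: 50.0
```

Run:
```python
from h import *
rel((0.48,-0.12,0.007),0)
s=arm.observe(); print(s["q"].round(2)); im=arm.camera("wrist"); c=cam("wrist",s); cv2.imwrite("pics/w10.png",im)
for n,z in [("cradle",0),("pack",.14)]:
    print(n,[(np.round(d["uv"],1),round(d["score"],2),np.round(onz(c,d["uv"],z),4)) for d in arm.tip_of("wrist",n)[:2]])
```

```text
t 23.35 pos [ 0.4941 -0.0919  0.1593] shift mm [ -8.2  30.4 152.3] turn deg [ -0.    0.  -11.5] F [-0.8  0.4 -3. ] g 61.5 50.0
[ 0.41  0.11 -0.33  1.9   0.04  1.14 -1.71]
cradle [(array([280.6,  91.1]), 0.92, array([ 0.5804, -0.1375,  0.    ]))]
pack [(array([256.4, 229.9]), 0.74, array([ 0.4883, -0.0916,  0.14  ]))]
```

View pics/w10.png

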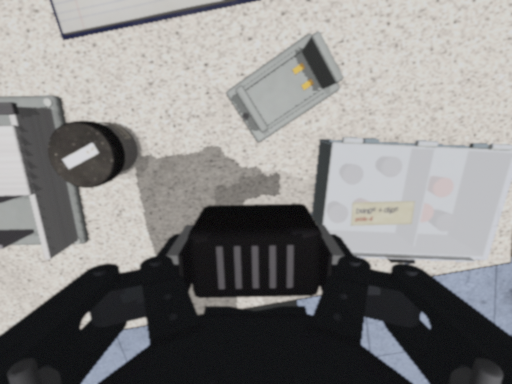

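The cradle is at (283,90), its long axis tilted about 33 deg from the pack's; the glass box's edge is at col 318, jar at (88,152). Bare bench lies in the shadow to the left, so I set the pack down at about (0.49,-0.067), turned to roughly the cradle's yaw.

Request:
send_rows([
  [-9,-24,0,0,0,0,40],
  [0,0,30,0,0,-10.5,40],
  [0,0,30,0,0,-10.5,40],
  [0,0,30,0,0,-10.5,40],
  [0,0,30,0,0,0,40],
  [0,0,10,0,0,0,40],
  [0,0,0,0,0,0,40],
  [0,0,0,0,0,0,40],
])

```text
time_s: 24.5
eef_pos: [0.4909, -0.0668, 0.0305]
eef_rot: [3.093, 0.545, 0.003]
contact_force: [1.3, 0.5, -2.5]
gripper_width: 0.715
gripper_force: 49.8
```

Request:
send_rows([
  [0,0,8,0,0,0,40],
  [0,0,5,0,0,0,40],
  [0,0,3,0,0,0,40],
  [0,0,2,0,0,0,40],
  [0,0,1,0,0,0,40],
  [0,0,1,0,0,0,40],
  [0,0,0,0,0,0,40],
  [0,0,0,0,0,0,40],
])

```text
time_s: 25.5
eef_pos: [0.4901, -0.0668, 0.0094]
eef_rot: [3.094, 0.546, 0.0]
contact_force: [0.2, 0.1, -2.4]
gripper_width: 0.72
gripper_force: 50.0
```

Still hanging (weight -2.4 N). Go down a little more until it touches.

Request:
send_rows([
  [0,0,1,0,0,0,40],
  [0,0,1,0,0,0,40],
  [0,0,0.5,0,0,0,40],
  [0,0,0,0,0,0,40],
  [0,0,0,0,0,0,40],
  [0,0,0,0,0,0,40],
  [0,0,0,0,0,0,40],
  [0,0,0,0,0,0,40],
])

```text
time_s: 26.5
eef_pos: [0.4901, -0.0668, 0.0082]
eef_rot: [3.093, 0.545, -0.0]
contact_force: [-8.8, 0.6, 17.4]
gripper_width: 0.717
gripper_force: 52.5
```

Request:
send_rows([
  [0,0,-1,0,0,0,85],
  [0,0,0,0,0,0,85],
  [0,0,0,0,0,0,85],
  [0,0,0,0,0,0,85],
  [0,0,0,0,0,0,85],
  [0,0,-25,0,0,0,85],
  [0,0,-40,0,0,0,85],
  [0,0,-40,0,0,0,85],
])

```text
time_s: 27.5
eef_pos: [0.4897, -0.0667, 0.1138]
eef_rot: [-3.093, -0.546, 0.001]
contact_force: [0.7, -0.8, 0.1]
gripper_width: 0.997
gripper_force: 0.0
```

Request:
send_rows([
  [0,0,-40,0,0,-10.5,85],
  [0,0,0,0,0,-10.5,85],
  [0,0,0,0,0,-10.5,85],
  [0,0,0,0,0,-10.5,85],
  [0,0,0,0,0,-10.5,85],
  [0,0,0,0,0,-10.5,85],
  [0,0,0,0,0,0,85],
  [0,0,0,0,0,0,85],
])

```text
time_s: 28.5
eef_pos: [0.49, -0.0668, 0.1528]
eef_rot: [-2.357, -2.077, 0.0]
contact_force: [-0.1, 0.1, 0.1]
gripper_width: 0.993
gripper_force: 0.0
```

Run:
```python
from h import *
rel((0.49,-0.067,0.15),110)
s=arm.observe(); im=arm.camera("wrist"); c=cam("wrist",s); cv2.imwrite("pics/w11.png",im)
np.save("s11.npy",np.r_[s["eef_pos"],s["eef_rot"]])
for n,z in [("cradle",0),("pack",0)]:
    print(n,[(np.round(d["uv"],1),round(d["score"],2),np.round(onz(c,d["uv"],z),4)) for d in arm.tip_of("wrist",n)[:2]])
    for q in arm.outline_of("wrist",n)[:1]:
        ys,xs=np.nonzero(q["pixels"]); m=cv2.minAreaRect(np.c_[xs,ys].astype(np.float32)); b=np.array([onz(c,p,.042 if n=="pack" else .008)[:2] for p in cv2.boxPoints(m)]); print(np.round(m[0],1),b.round(4).tolist())
```

```text
t 28.5 pos [ 0.49   -0.0668  0.1528] shift mm [-0.2  0.1  2.8] turn deg [ -0.   -0.  -27.2] F [-0.1  0.1  0.1] g 84.8 0.0
cradle [(array([337.3, 227.3]), 0.8, array([ 0.5798, -0.1383,  0.    ]))]
[338.2 227.4] [[0.5306, -0.1001], [0.5895, -0.0775], [0.629, -0.1714], [0.5664, -0.1986]]
pack [(array([254.1, 177.8]), 0.6, array([ 0.4884, -0.0655,  0.    ]))]
```

View pics/w11.png

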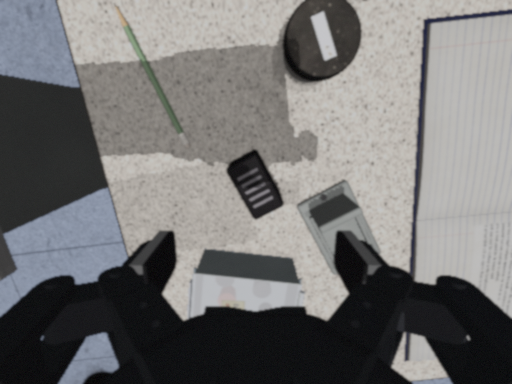

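The pack stands upright on the bench at (254,183), the cradle is at (340,225). I know the pack is centred under the old TCP (0.490,-0.067), so I turn to yaw 110 and come straight down across its narrow sides.

Request:
send_rows([
  [0,0,0,0,0,-10,85],
  [0,0,30,0,0,-10,85],
  [0,0,40,0,0,-7,85],
  [0,0,30,0,0,0,85],
  [0,0,20,0,0,0,85],
  [0,0,12,0,0,0,85],
  [0,0,6,0,0,0,85],
  [0,0,0,0,0,0,85],
], newtons=40)

```text
time_s: 29.75
eef_pos: [0.4902, -0.0667, 0.015]
eef_rot: [1.802, 2.573, 0.0]
contact_force: [1.1, -0.2, -0.6]
gripper_width: 0.992
gripper_force: 0.0
```

Request:
send_rows([
  [0,0,0,0,0,0,85],
  [0,0,0,0,0,0,20],
  [0,0,0,0,0,0,20],
  [0,0,0,0,0,0,20],
  [0,0,0,0,0,0,20],
  [0,0,0,0,0,0,20],
  [0,0,0,0,0,0,20],
  [0,0,0,0,0,0,20],
])

```text
time_s: 30.75
eef_pos: [0.4903, -0.0667, 0.0152]
eef_rot: [1.801, 2.573, 0.0]
contact_force: [-1.6, 0.4, 6.3]
gripper_width: 0.417
gripper_force: 40.7
```

Request:
send_rows([
  [0,0,-15,0,0,0,20],
  [0,0,-35,0,0,0,20],
  [0,0,-45,0,0,0,20],
  [0,0,-45,0,0,0,20],
  [-20,6,-30,0,0,0,20],
  [-42,13,0,0,0,0,20],
  [-42,14,0,0,0,0,20],
  [-42,14,0,0,0,0,20],
])

```text
time_s: 31.75
eef_pos: [0.5844, -0.1889, 0.1853]
eef_rot: [-1.801, -2.573, 0.0]
contact_force: [0.5, 0.3, -3.1]
gripper_width: 0.414
gripper_force: 40.6
```

Request:
send_rows([
  [-30,10,0,0,0,0,20],
  [-12,3,0,0,0,0,20],
  [0,0,0,0,0,0,20],
  [0,0,0,0,0,0,20],
  [0,0,0,0,0,0,20],
  [0,0,0,0,0,0,20],
  [0,0,0,0,0,0,20],
  [0,0,0,0,0,0,20],
])

```text
time_s: 32.75
eef_pos: [0.6107, -0.2228, 0.1848]
eef_rot: [-1.802, -2.573, 0.0]
contact_force: [0.1, 0.4, -2.6]
gripper_width: 0.413
gripper_force: 40.6
```

Run:
```python
from h import *
from scipy.optimize import minimize
s=arm.observe(); im=arm.camera("wrist"); c=cam("wrist",s); cv2.imwrite("pics/w12.png",im)
print(s["eef_pos"],s["gripper_width"]*85.4,s["gripper_force"])
print([(np.round(d["uv"],1),round(d["score"],2),np.round(onz(c,d["uv"],0),4)) for d in arm.tip_of("wrist","cradle")[:2]])
q=arm.outline_of("wrist","cradle")[0]; mk=q["pixels"]; print(q["score"],np.round(q["box"],1),mk.sum())
base=[(x,y,z) for x in(-32,32) for y in(-52,52) for z in(0,8)]
ch=[[(x,y,z) for x in(-22,22) for y in(sg*34,sg*42) for z in(0,60)] for sg in(-1,1)]
S=4
M=cv2.resize(mk.astype(np.uint8),None,fx=S,fy=S,interpolation=cv2.INTER_NEAREST).astype(bool)
def cost(p):
    a=p[2]; R=np.array([[np.cos(a),-np.sin(a)],[np.sin(a),np.cos(a)]]); o=np.zeros(M.shape,np.uint8)
    for g in [base]+ch:
        X=np.array(g)/1e3; W=np.c_[X[:,:2]@R.T+p[:2],X[:,2]]
        h=cv2.convexHull((proj(c,W)*S+S/2).astype(np.float32)); cv2.fillConvexPoly(o,np.round(h).astype(int),1)
    return (o.astype(bool)^M).sum()/S/S
for x0 in ([.58,-.138,.38],[.582,-.14,.36]):
    r=minimize(cost,x0,method="Nelder-Mead",options=dict(initial_simplex=np.array(x0)+np.array([[0,0,0],[.006,0,0],[0,.006,0],[0,0,.1]])))
    print(r.x.round(4),np.degrees(r.x[2]).round(1),r.fun)
```

```text
[ 0.61065355 -0.22283746  0.18482695] 35.30116284363354 40.55837631225586
[(array([255.8,  98.6]), 0.84, array([ 0.5805, -0.1389,  0.    ]))]
0.7 [255.   94.8  64.6 100.1] 5533
[ 0.5802 -0.139   0.3833] 22.0 120.1875
[ 0.5802 -0.1389  0.3832] 22.0 120.625
```

Three views agree: cradle at (0.5802,-0.1388), yaw 22.0 deg. Go above it.

Request:
send_rows([
  [0,0,0,0,0,-2,20],
  [30,1,0,0,0,0,20],
  [30,1,0,0,0,0,20],
  [29.3,1.2,0,0,0,0,20],
  [0,0,35,0,0,0,20],
  [0,0,35,0,0,0,20],
  [0,0,20,0,0,0,20],
  [0,0,0,0,0,0,20],
])

```text
time_s: 33.9
eef_pos: [0.5794, -0.1388, 0.0937]
eef_rot: [-1.755, -2.603, 0.001]
contact_force: [-0.4, 0.5, -2.4]
gripper_width: 0.415
gripper_force: 40.5
```

Request:
send_rows([
  [0,0,0,0,0,0,20],
  [0,0,0,0,0,0,20],
  [0,0,0,0,0,0,20],
  [0,0,0,0,0,0,20],
  [0,0,0,0,0,0,20],
  [0,0,0,0,0,0,20],
  [0,0,0,0,0,0,20],
  [0,0,0,0,0,0,20],
])

```text
time_s: 34.9
eef_pos: [0.5802, -0.1389, 0.0948]
eef_rot: [-1.757, -2.605, -0.0]
contact_force: [-0.0, 0.6, -4.2]
gripper_width: 0.415
gripper_force: 40.5
```

Run:
```python
from h import *
rel((0.5802,-0.1388,0.0235),112)
s=arm.observe(); im=arm.camera("wrist"); c=cam("wrist",s); cv2.imwrite("pics/w13.png",im)
for d in arm.tip_of("wrist","pack")[:1]: print(onz(c,d["uv"],s["eef_pos"][2]-.0152))
for n in ["pack","cradle"]:
  for q in arm.outline_of("wrist",n)[:1]: print(n,q["box"],q["score"])
```

```text
t 34.9 pos [ 0.5802 -0.1389  0.0948] shift mm [ 0.1  0.  71.3] turn deg [ 0. -0.  0.] F [-0.   0.6 -4.2] g 35.4 40.5
[ 0.57878768 -0.13675536  0.07961037]
pack [253.9, 245.0, 77.7, 132.6] 0.87
cradle [257.1, 166.1, 74.3, 57.4] 0.78
```

Run:
```python
from h import *
s=arm.observe(); c=cam("wrist",s); R=Ro.from_rotvec(s["eef_rot"]).as_matrix()
for v in (178.7,311.3):
    for z in (.0796,.1216): print(v,z,(R.T@(onz(c,(254,v),z)-s["eef_pos"])*1000).round(1))
im=cv2.imread("pics/w13.png",0); print(im[150:330:4,254])
r=im[150:330,246:262].mean(1); g=np.gradient(r); i=np.argsort(-abs(g))[:12]+150; print(sorted(i))
```

```text
178.7 0.0796 [31.1 -1.1 15.2]
178.7 0.1216 [ 40.5  -0.9 -26.8]
311.3 0.0796 [-64.6  -1.2  15.2]
311.3 0.1216 [-29.8  -1.  -26.8]
[ 72  64 108 125 113 101 101  98  17   9  18  14  17  21  23  25  23  22
  21  77  92  25  24  83  88  25  24  91  69  21  35  94  31  23  84  82
  23  34  34  35 139  22  20  22  25]
[np.int64(180), np.int64(181), np.int64(225), np.int64(232), np.int64(241), np.int64(248), np.int64(256), np.int64(271), np.int64(277), np.int64(285), np.int64(291), np.int64(311)]
```

The pack is centred under the tool within 1 mm. Lower it into the cradle.

Request:
send_rows([
  [0,0,20,0,0,0,20],
  [0,0,15,0,0,0,20],
  [0,0,12,0,0,0,20],
  [0,0,8,0,0,0,20],
  [0,0,6,0,0,0,20],
  [0,0,5,0,0,0,20],
  [0,0,2,0,0,0,20],
  [0,0,0,0,0,0,20],
])

```text
time_s: 36.1
eef_pos: [0.5803, -0.1389, 0.0269]
eef_rot: [1.757, 2.604, 0.0]
contact_force: [0.1, 0.2, -2.9]
gripper_width: 0.421
gripper_force: 40.6
```

Request:
send_rows([
  [0,0,1,0,0,0,20],
  [0,0,1,0,0,0,20],
  [0,0,1,0,0,0,20],
  [0,0,0,0,0,0,20],
  [0,0,0,0,0,0,20],
  [0,0,0,0,0,0,20],
  [0,0,0,0,0,0,20],
  [0,0,0,0,0,0,20],
])

```text
time_s: 37.1
eef_pos: [0.5802, -0.1389, 0.0238]
eef_rot: [-1.757, -2.605, -0.0]
contact_force: [0.5, 0.7, -2.2]
gripper_width: 0.41
gripper_force: 40.6
```

Below the lips and still free; a little more to the floor.

Request:
send_rows([
  [0,0,0.7,0,0,0,20],
  [0,0,0.5,0,0,0,20],
  [0,0,0,0,0,0,20],
  [0,0,0,0,0,0,20],
  [0,0,0,0,0,0,20],
  [0,0,0,0,0,0,20],
  [0,0,0,0,0,0,20],
  [0,0,0,0,0,0,20],
])

```text
time_s: 38.1
eef_pos: [0.5803, -0.1389, 0.0233]
eef_rot: [1.756, 2.604, -0.0]
contact_force: [-4.0, 0.4, 4.1]
gripper_width: 0.419
gripper_force: 41.6
```

Request:
send_rows([
  [0,0,0,0,0,0,70],
  [0,0,0,0,0,0,70],
  [0,0,0,0,0,0,70],
  [0,0,0,0,0,0,70],
  [0,0,-20,0,0,0,70],
  [0,0,-40,0,0,0,70],
  [0,0,-50,0,0,0,70],
  [0,0,-50,0,0,0,70],
])

```text
time_s: 39.1
eef_pos: [0.5802, -0.1386, 0.1858]
eef_rot: [1.756, 2.604, 0.001]
contact_force: [0.9, 0.2, -0.1]
gripper_width: 0.823
gripper_force: 0.0
```

Request:
send_rows([
  [-40,0,0,0,0,0,70],
  [-40,0,0,0,0,0,70],
  [0,0,0,0,0,0,70],
  [0,0,0,0,0,0,70],
  [0,0,0,0,0,0,70],
  [0,0,0,0,0,0,70],
  [0,0,0,0,0,0,70],
  [0,0,0,0,0,0,70],
])

```text
time_s: 40.1
eef_pos: [0.6102, -0.2129, 0.1827]
eef_rot: [1.756, 2.605, 0.0]
contact_force: [0.3, 0.0, -0.5]
gripper_width: 0.822
gripper_force: 0.0
```

Run:
```python
from h import *
s=arm.observe(); im=arm.camera("wrist"); c=cam("wrist",s); cv2.imwrite("pics/w14.png",im)
for n,z in [("pack",.008),("cradle",0)]:
    print(n,[(round(d["score"],2),np.round(onz(c,d["uv"],z),4)) for d in arm.tip_of("wrist",n)[:1]])
q=arm.outline_of("wrist","pack")[0]; ys,xs=np.nonzero(q["pixels"]); m=cv2.minAreaRect(np.c_[xs,ys].astype(np.float32)); B=np.array([onz(c,p,.05)[:2] for p in cv2.boxPoints(m)]); print(q["score"],B.round(4).tolist(),np.linalg.norm(np.diff(B,axis=0),axis=1).round(4))
# does the seated model explain the outline?
a=np.radians(22); R=np.array([[np.cos(a),-np.sin(a)],[np.sin(a),np.cos(a)]])
for z0 in (.008,.013,.02):
    X=np.array([(x,y,z) for x in(-.018,.018) for y in(-.031,.031) for z in(z0,z0+.042)]); u=proj(c,np.c_[X[:,:2]@R.T+[.5802,-.1388],X[:,2]]); print(z0,"box",u.min(0).round(1),u.max(0).round(1))
print("seen",xs.min(),ys.min(),xs.max(),ys.max())
arm.camera("top")
for n,z in [("handle_top",.092),("cover_tab",.075),("brown_bottle",0),("sample_jar",0)]: print(n,[np.round(onz(cam("top"),d["uv"],z),3) for d in arm.tip_of("top",n)[:1]])
rel((0,0,0),112)
```

```text
pack [(0.96, array([ 0.5786, -0.138 ,  0.008 ]))]
cradle []
0.97 [[0.551, -0.1177], [0.5831, -0.1039], [0.6083, -0.1597], [0.5743, -0.1743]] [0.0349 0.0612 0.0371]
0.008 box [236.8  70.8] [274.3 136.6]
0.013 box [236.4  69.8] [274.7 136.9]
0.02 box [235.9  68.5] [275.2 137.4]
seen 236 71 273 136
handle_top [array([0.552, 0.219, 0.092])]
cover_tab [array([0.594, 0.184, 0.075])]
brown_bottle [array([0.749, 0.226, 0.   ])]
sample_jar [array([0.56 , 0.056, 0.   ])]
t 40.55 pos [ 0.6102 -0.2131  0.1826] shift mm [ 426.1 -485.9  182.6] turn deg [ 0. -0.  0.] F [0.9 0.8 0.3] g 70.0 0.0
```

```bash
python3 -c "
from workcell import arm
print(arm.close_job())"
```

```text
the job is handed in; nothing more can be done
None
```

The job is handed in after about 41 s: the pack measured seated and centred in the cradle, the cover is at its stop, and nothing was seen to move among the jar and bottles. The handle was last seen turned a quarter turn before the pack was lifted; the final top-camera check of it was unreliable. The judge's result was not reported back.

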